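# Load the bead tumbler and restart its rinse

### The arm

A 6-joint arm with a two-finger parallel gripper is mounted at the origin on the work surface. World frame = base frame: x ahead of the robot, y to its left, z up, the work surface at z = 0. Lengths are in mm, angles in rad, forces in N, time in s.
With the tool pointing down it reaches from about 350 to 975 mm from the base axis. Payload 7.1 kg.
Tool frame: the origin (TCP) lies at the centre of the arm's flange, where the gripper is bolted on; the fingertips stand 182 mm ahead of it and the grasp point (between the pads) lies 163 mm ahead of it; z points along the fingers, y is the line along which they close (so a half turn about z gives the same grasp; the last joint's range is limited). The gripper opens to 88 mm and grips with 3 to 60 N. Pads are 20 mm wide; open, the fingers measure 115 mm over their backs; the gripper's body (75 mm by 178 mm) begins 61 mm behind the grasp point.
Start: joints at [1.19, 0.423, 1.63, -0, 1.089, -0.019], TCP at [221.192, 584.534, 404.675] pointing down, gripper open.
Joint ranges: [-3, 3], [-0.9, 2.11], [0.09, 2.58], [-1.31, 4.45], [0.11, 2.69], [-2.54, 2.54]. Speed limits (rad/s): [2.39, 2.39, 3.01, 3.14, 3.14, 3.14].

### API

Orientations are given as a rotation vector (axis times angle).
In Python, from workcell import readout, get_image, ctrl gives the robot as it stands.
- The arm moves only by the tool step_arm, never from a script. Its argument "targets" is a list that holds one entry, the list of rows, each a list of 7 numbers: the shift along the world's x, y, z as a fraction of full scale, then the turn, a rotation vector about the world's x, y, z as a fraction of full scale, then the opening, from 0 (shut) to 1 (fully open). In form: [[[dx, dy, dz, wx, wy, wz, claw], ...]]. A call has exactly 5 rows; each row shifts and turns the commanded pose from where the row before left it; what a row does not reach is not made up. Full scale, the value 1, is 0.05 m for a shift and 4 degrees for a turn. A row lasts 1/8 s, in which the tool goes at most 62.5 mm and 10.7 degrees, less where a joint would pass 70% of its speed; a pose out of reach is approached as far as the arm can. A call with a number of a shift or a turn outside -1 to 1 is refused whole. A call with a gripper value outside its range is refused whole. The fingers move at their own pace and stop on an object; the grip force is fixed at half the most. Time passes only in rows, so rows that do not move let the fingers close, or fill a call up. It gives the time, the measured TCP pose, the force, the opening and the grip force at its end, in the units of the state.
- readout.get_obs(): the state, without advancing time (a new reading comes with each control period).
- get_image(name): name is "scene" or "top" or "wrist"; returns a dict with "pixels" (480x640x3 uint8, red, green, blue), "intrinsics" (3x3 intrinsics, pixels), "extrinsics" (4x4, takes a point from world to camera coordinates). Camera axes: x right, y down, z forward; pixel columns grow to the right and rows downward; lengths in mm; the calibration is good to about 2 mm. A picture is of the moment at which its call begins. There is no depth.
- ctrl.close_job(): hands the job in; it is judged then, once.
The state is a dict: "t": time; "qpos": joint angles; "qvel": joint speeds; "joint_torque": joint torques, N m; "ee_pos": TCP position; "orientation": TCP orientation; "ft_force": force on the tool from outside, world axes, zero at the start; "moment": the same for the moment, N m; "width": finger opening in mm; "grasp_force": force on a finger pad.
Only numpy, scipy, OpenCV 4.12 (cv2) and the standard library are available. Lean on these libraries where they do the work, as an engineer would, in place of code of your own. Each camera call takes 0.05 s, during which the arm holds its last target. There are 200 camera calls.

### The job

Put all the fat six-sided clay beads from the board into the tumbler: first shut the rinse valve, then take off the bayonet lid (push down, quarter turn anticlockwise, lift), put the beads in the bowl, and lock the lid again (push down, quarter turn clockwise to the stop, let it rise into its seats). Only when the lid is locked again open the rinse valve half-way, lever at 45 degrees to the pipe. Leave the tusk-shaped pendants and everything else on the bench where they are.

Things in the scene. Friction and masses are not known exactly. Their poses are not given: they have to be found in the camera images.
- tumbler: Bead tumbler, fixed to the table: grey round vibratory machine, 175 mm high, 156 mm across (base 176): base, coil springs, grey lined bowl, steel bayonet collar on top. Origin at the centre of its foot, z up. Its copper rinse pipe leaves to +y, turns at y = 125 mm and runs to -x through the valve, then down to the table at x = -166 mm; pipe 19 mm thick, axis 70 mm above the table.
- mouth (a point): Centre of the tumbler's mouth, level with the top of its steel collar, 175 mm above the table; axes of tumbler. Collar: bore 125 mm, outside 156 mm, flange 8 mm thick. Inside it is a black sprung seal ring (104 mm inside, 120 mm outside), its top 6 mm below this point with the lid off. The bowl is 108 mm across inside, its floor 103 mm below this point with a low cone in the middle, 20 mm high.
- gap (a point): One of the two gaps in the collar's flange through which the lid's lugs enter, 68 mm from the mouth's centre at its +x, on the collar's top; the other gap is opposite, at -x. Each is 27 degrees wide.
- seat (a point): One of the two lug seats, 68 mm from the mouth's centre at its -y, on the collar's top; the other is opposite, at +y. A seat is a notch 4 mm deep in the underside of the flange. Under the flange a lug can run only a quarter turn, from gap to seat clockwise seen from above; solid stops end the run at both ends, and the seats let a lug rise only within about 3 degrees of true.
- lid_grip (a point): Grip point in the bar of the loose lid, on its axis, 40 mm above its flat underside, 24 mm above its upper face, 20 mm below the bar's top; z up. Lid: aluminium plug 120 mm across, 16 mm thick, 220 g; at its lower edge two steel lugs at +x and -x (reach 70 mm, 20 mm wide, 6 mm thick); black bar along x over the lugs, 84 mm long, 16 wide, 44 high. Half turns are alike.
- lid_top (a point): Top of the lid's grip bar, 60 mm above its underside. Lid locked (as at the start): lid_grip 30 mm above mouth, bar over the seats. To unlock: push down 6 to 7 mm (4 frees the lugs, stop at 8; 10 to 16 N), a quarter turn anticlockwise seen from above, let it rise, lift. Lugs laid in the gaps, it rests about 4 mm above locked height: push 10 to 11 mm, turn clockwise to the stop, let it rise into its seats.
- seal_ring (a joint): Travel in m of the sprung seal ring under the lid, positive downwards: 0 with the lid locked, -0.004 with the lid off, 0.008 at the bottom stop; 1000 N/m, 9 N at 0.
- valve (a joint): Opening in rad of the rinse ball valve in the copper pipe beside the tumbler: 0 shut (lever square across the pipe, at a stop), 0.785 half open, 1.571 fully open (lever along the pipe, at a stop). It grows as the lever turns anticlockwise seen from above. Stiff enough to stay where it is left (0.12 Nm). It starts somewhere between 0.5 and 1.25.
- valve_pivot (a point): Point on the vertical turning axis of the valve lever, at the lever's height, 120 mm above the table. Fixed to the tumbler, same axes as mouth. With the valve shut the lever points to +y, fully open to -x.
- valve_grip (a point): Centre of the black sleeve of the valve lever, 65 mm from the turning axis. The sleeve is level, 60 mm long along this point's y (which points outwards along the lever), 16 mm wide and 8 mm high. The pipe's upper side lies 40 mm below it.
- cork_top (a point): Centre of the upper face of a round cork mat, 150 mm across and 4 mm thick, fixed to the table in front of the tumbler; a clear place to lay the lid on while it is off.
- bead0_mid (a point): Centre of a fat six-sided bead of plain fired clay, lying on a 3 mm canvas-covered board (or absent): 38 mm long along its x (the bead's hole), 30 mm across flats, 35 mm across corners (two of its flats face +z and -z), 55 g. Lying flat its centre is 15 mm above what it lies on. All beads are alike.
- bead1_mid (a point): Centre of a fat six-sided bead of plain fired clay, lying on a 3 mm canvas-covered board (or absent): 38 mm long along its x (the bead's hole), 30 mm across flats, 35 mm across corners (two of its flats face +z and -z), 55 g. Lying flat its centre is 15 mm above what it lies on.
- bead2_mid (a point): Centre of a fat six-sided bead of plain fired clay, lying on a 3 mm canvas-covered board (or absent): 38 mm long along its x (the bead's hole), 30 mm across flats, 35 mm across corners (two of its flats face +z and -z), 55 g. Lying flat its centre is 15 mm above what it lies on.
- bead3_mid (a point): Centre of a fat six-sided bead of plain fired clay, lying on a 3 mm canvas-covered board (or absent): 38 mm long along its x (the bead's hole), 30 mm across flats, 35 mm across corners (two of its flats face +z and -z), 55 g. Lying flat its centre is 15 mm above what it lies on.
- tusk0: A tusk-shaped clay pendant, 75 mm long along x, 15 mm thick at the fat end, lying on the bead board; not to be washed. Origin under its middle.
- tusk1: A tusk-shaped clay pendant, 75 mm long along x, 15 mm thick at the fat end, lying on the bead board; not to be washed. Origin under its middle.
- bottle0: A paint bottle, 42 mm across, 86 mm high, standing. Origin under its centre.
- bottle1: A paint bottle, 42 mm across, 86 mm high, standing. Origin under its centre.
- bottle2: A paint bottle, 42 mm across, 86 mm high, standing. Origin under its centre.
- tub: A lidded paint tub, 72 mm across, 42 mm high. Origin under its centre.
- vase: A small terracotta vase, 76 mm across, 98 mm high. Origin under its centre.
- figurine: A small painted clay bird, 46 mm across, 68 mm high. Origin under its centre.
Things that resemble listed ones, but are neither listed nor needed, are in the scene too. Leave any pink or white look-alike of the part that bears bead0_mid alone. Leave any pink look-alike of the part that bears bead3_mid alone.

How it is judged:
By the outcome, as a careful person would: the job done as asked, in the order asked, and still so for the second after the job is handed in, with the robot touching nothing.
Of bead0, bead1, bead2, bead3 only 2 to 4 are there at a start; the rules pass over those that are not, and their reading is None.
At some moment in a run one of bead0, bead1, bead2, bead3 may be knocked a few centimetres aside while the robot is not near it.
Once in a run the grip may slacken for a moment while it holds something.
It also fails if it takes over 210 s, if anything falls off the work surface, if the arm or the gripper's body presses on something with over 40 N, if the wrist force passes 120 N, or if a joint passes its speed limit or range.

## Working session

There is one attempt and no reset: what is moved stays moved. The work goes in short steps, Python scripts to look and compute and a tool call to move; the robot and the scene stay as the last step left them, time stands still between calls to the robot, and variables do not carry over. Pictures are saved under pics/ and viewed, at most 14 in all, crops included, and the job is handed in when it is done.

Besides the shell and the picture viewer there is one more tool, called after "Call:" by a JSON object that holds its "api" and its "payload". step_arm: Moves the arm, as the interface text tells. Shift numbers are shares of 0.05 m and turn numbers shares of 4 degrees, none past 1 either way. Its arguments: {"type":"object","properties":{"targets":{"type":"array"}},"required":["targets"]}

```bash
mkdir -p pics; ls; cat > h.py <<'E'
import numpy as np, cv2
from workcell import readout, get_image, ctrl
def snap(name, fn):
    im=get_image(name); cv2.imwrite('pics/'+fn+'.png', im['pixels'][:,:,::-1]); np.savez('pics/'+fn+'.npz',**im); return im
def load(fn): return dict(np.load('pics/'+fn+'.npz'))
def at_z(im,u,v,z):
    K=np.array(im['intrinsics']);E=np.array(im['extrinsics'])
    d=E[:3,:3].T@np.linalg.solve(K,[u,v,1]); c=-E[:3,:3].T@E[:3,3]
    return c+d*(z-c[2])/d[2]
def proj(im,p):
    K=np.array(im['intrinsics']);E=np.array(im['extrinsics'])
    q=K@(E[:3,:3]@np.array(p,float)+E[:3,3]); return q[:2]/q[2]
def pr(): 
    o=readout.get_obs(); print({k:np.round(v,3) for k,v in o.items()})
E
python3 - <<'E'
from h import *
pr()
for n in ['scene','top','wrist']:
    im=snap(n,n+'0'); E=im['extrinsics']; print(n,np.round(-E[:3,:3].T@E[:3,3]),im['intrinsics'][0][0])
a=[cv2.imread(f'pics/{n}0.png') for n in ['scene','wrist']]
E
```

```text
pics
{'t': np.float64(0.0), 'qpos': array([ 1.19 ,  0.424,  1.631, -0.   ,  1.089, -0.019]), 'qvel': array([-0.001, -0.   ,  0.   , -0.001,  0.001,  0.   ]), 'joint_torque': array([-2.0000e-03, -5.4461e+01, -2.7367e+01,  6.4000e-02,  2.3000e-02,
       -0.0000e+00]), 'ee_pos': array([221.085, 584.304, 403.908]), 'orientation': array([-5.65e-01, -3.09e+00,  2.00e-03]), 'ft_force': array([-0.943,  0.725,  0.195]), 'moment': array([-0.013, -0.004,  0.034]), 'grasp_force': np.float64(0.0), 'width': np.float64(87.836)}
scene [1193.  741. 1249.] 556.8846177471853
top [ 341.  -14. 1195.] 458.7018325977117
wrist [149. 612. 383.] 374.67492571801506
```

View pics/top0.png

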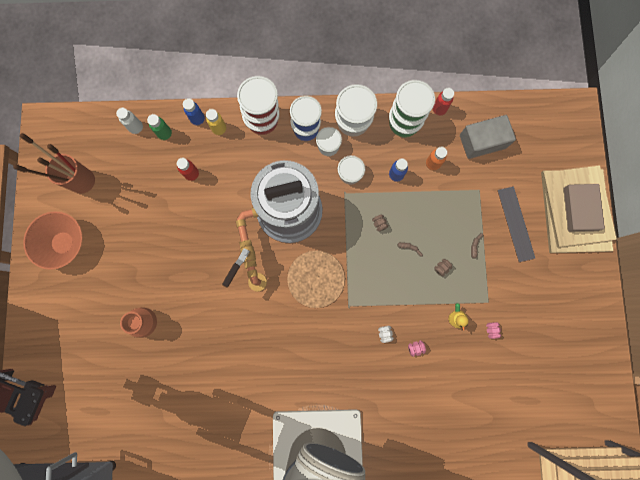

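View pics/scene0.png

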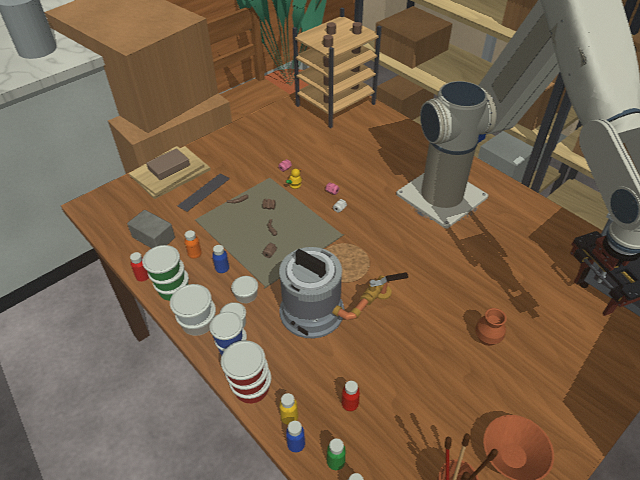

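Top view shows the tumbler lid bar at about (284,189), valve lever sleeve (235,268), cork mat (316,278), two clay beads (380,223) and (444,267), and tusks at (409,247) and (477,245). The pink and white look-alikes lie off the board.

```bash
python3 - <<'E'
from h import *
im=load('top0'); p=im['pixels'][:,:,::-1]
cv2.imwrite('pics/c1.png',cv2.resize(p[160:300,215:465],None,fx=3.2,fy=3.2,interpolation=cv2.INTER_CUBIC))
for n,u,v,z in [('bar',284,189,205),('cork',316,278.5,4),('b0',380,223,26),('b1',444,267,26),('sleeve',235,268,120)]: print(n,at_z(im,u,v,z).round(0))
E
```

```text
bar [622.  57. 205.]
cork [437.  -8.   4.]
b0 [ 575. -177.   26.]
b1 [ 455. -336.   26.]
sleeve [457. 182. 120.]
```

View pics/c1.png

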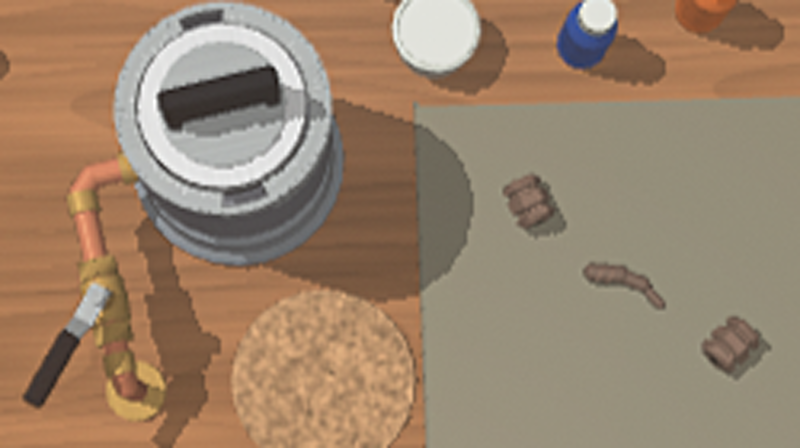

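```bash
python3 - <<'E'
from h import *
im=load('top0'); f=lambda u,v,z: at_z(im,215+u/3.2,160+v/3.2,z)
g1=f(202,17,175);g2=f(243,194,175);c=(g1+g2)/2;d=g1-g2
yaw=np.arctan2(d[1],d[0]);print('gaps c',c.round(1),np.linalg.norm(d[:2]),np.degrees(yaw))
a=(f(160,97,225)+f(275,67,225)+f(280,100,225)+f(168,130,225))/4;print('bar',a.round(1))
e=f(160,97,225)-f(275,67,225);print('baryaw',np.degrees(np.arctan2(e[1],e[0])))
pv=f(100,295,122);s1=f(35,400,124);s2=f(75,335,124)
print('piv',pv.round(1),'sleeve',((s1+s2)/2).round(1),np.degrees(np.arctan2(*(s1-pv)[1::-1])),'lev',np.degrees(np.arctan2(*(s1-s2)[1::-1])))
R=np.array([[np.cos(yaw),-np.sin(yaw)],[np.sin(yaw),np.cos(yaw)]])
print('piv in tumbler',R.T@(pv-c)[:2])
print('pipe end',R@[-166,125]+c[:2], 'seen',f(132,392,5))
for u,v in [(529,203),(732,344)]: print('bead',f(u,v,25).round(1))
E
```

```text
gaps c [621.5  58.6 175. ] 134.05109382893076 11.730444445727152
bar [612.1  56.  225. ]
baryaw 103.48857955374096
piv [493.8 155.1 122. ] sleeve [440.9 187.9 124. ] 148.14965302644734 lev 148.03907305521247
piv in tumbler [-105.34038471  120.41341069]
pipe end [433.52308844 147.24021916] seen [430.37572202 147.83433109   5.        ]
bead [ 573.6 -178.4   25. ]
bead [ 454.3 -335.1   25. ]
```

Call:
{"api": "step_arm", "payload": {"targets": [[[0.436,-0.79,0,0,0,-0.565,1],[0.436,-0.79,0,0,0,-0.565,1],[0.436,-0.79,0,0,0,-0.565,1],[0.436,-0.79,0,0,0,-0.565,1],[0.436,-0.79,0,0,0,-0.565,1]]]}}

```text
t: 0.78
ee_pos: [330.6, 385.7, 404.6]
orientation: [0.868, 3.019, -0.0]
ft_force: [0.5, 0.7, 0.0]
width: 87.9
grasp_force: 0.0
```

Call:
{"api": "step_arm", "payload": {"targets": [[[0.436,-0.79,0,0,0,0,1],[0.436,-0.79,0,0,0,0,1],[0.436,-0.79,0,0,0,0,1],[0.436,-0.79,0,0,0,0,1],[0.436,-0.79,0,0,0,0,1]]]}}

```text
t: 1.4
ee_pos: [439.7, 188.1, 404.7]
orientation: [0.867, 3.02, 0.0]
ft_force: [0.8, 0.2, -1.0]
width: 87.7
grasp_force: 0.0
```

```bash
python3 - <<'E'
from h import *
snap('wrist','w1');pr()
E
```

```text
{'t': np.float64(1.45), 'qpos': array([ 0.373,  0.207,  1.945, -0.002,  0.989, -0.636]), 'qvel': array([ 0.076, -0.003,  0.002,  0.025,  0.002,  0.134]), 'joint_torque': array([  6.061, -39.461, -23.943,   1.191,   0.238,   0.181]), 'ee_pos': array([441.33 , 185.259, 404.704]), 'orientation': array([ 8.680e-01,  3.018e+00, -2.000e-03]), 'ft_force': array([ 1.335, -1.084,  0.272]), 'moment': array([-0.078, -0.018, -0.002]), 'grasp_force': np.float64(0.0), 'width': np.float64(87.567)}
```

View pics/w1.png

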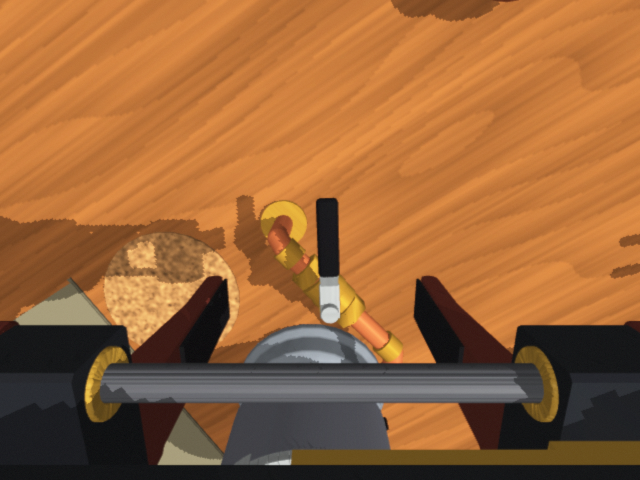

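The wrist view shows the lever sleeve from (327,200) to (328,277), the pivot at (330,313), and the fingers to either side.

```bash
python3 - <<'E'
from h import *
im=load('w1')
pv=at_z(im,330,313,124);s=at_z(im,328,238,124);t=at_z(im,327.5,199,124)
print(pv,s,np.linalg.norm(t-pv),np.degrees(np.arctan2(*(t-pv)[1::-1])));pr()
E
```

```text
[491.22055168 163.27607539 124.        ] [439.57639801 193.48525486 124.        ] 88.28112877654432 149.42898507745872
{'t': np.float64(1.45), 'qpos': array([ 0.373,  0.207,  1.945, -0.002,  0.989, -0.636]), 'qvel': array([ 0.076, -0.003,  0.002,  0.025,  0.002,  0.134]), 'joint_torque': array([  6.061, -39.461, -23.943,   1.191,   0.238,   0.181]), 'ee_pos': array([441.33 , 185.259, 404.704]), 'orientation': array([ 8.680e-01,  3.018e+00, -2.000e-03]), 'ft_force': array([ 1.335, -1.084,  0.272]), 'moment': array([-0.078, -0.018, -0.002]), 'grasp_force': np.float64(0.0), 'width': np.float64(87.567)}
```

Call:
{"api": "step_arm", "payload": {"targets": [[[0,0.02,-0.8,0,0,0,1],[0,0.02,-0.8,0,0,0,1],[0,0,-0.8,0,0,0,1],[0,0,-0.04,0,0,0,0],[0,0,0,0,0,0,0]]]}}

```text
t: 2.08
ee_pos: [439.6, 191.7, 283.4]
orientation: [0.866, 3.019, 0.0]
ft_force: [-1.6, -0.3, 0.1]
width: 71.2
grasp_force: 0.0
```

Call:
{"api": "step_arm", "payload": {"targets": [[[0,0,0,0,0,0,0],[0,0,0,0,0,0,0],[0,0,0,0,0,0,0],[0,0,0,0,0,0,0],[0,0,0,0,0,0,0]]]}}

```text
t: 2.7
ee_pos: [439.2, 191.5, 282.8]
orientation: [0.867, 3.02, 0.0]
ft_force: [-0.6, -0.9, 0.3]
width: 21.2
grasp_force: 0.0
```

Call:
{"api": "step_arm", "payload": {"targets": [[[0,0,0,0,0,0,0],[0,0,0,0,0,0,0],[0.048,0.074,0,0,0,-1,0],[0.052,0.07,0,0,0,-1,0],[0.058,0.066,0,0,0,-1,0]]]}}

```text
t: 3.32
ee_pos: [447.1, 202.8, 282.7]
orientation: [-1.18, -2.911, -0.002]
ft_force: [-1.4, 8.1, 0.6]
width: 15.7
grasp_force: 30.2
```

Call:
{"api": "step_arm", "payload": {"targets": [[[0.062,0.062,0,0,0,-1,0],[0.066,0.058,0,0,0,-1,0],[0.07,0.052,0,0,0,-1,0],[0.074,0.048,0,0,0,-1,0],[0.076,0.042,0,0,0,-1,0]]]}}

```text
t: 3.95
ee_pos: [464.6, 216.8, 282.8]
orientation: [-1.668, -2.661, -0.005]
ft_force: [-2.4, 15.4, -2.0]
width: 15.8
grasp_force: 30.4
```

Call:
{"api": "step_arm", "payload": {"targets": [[[0.08,0.038,0,0,0,-1,0],[0.082,0.032,0,0,0,-1,0],[0.084,0.024,0,0,0,-1,0],[0,0,0,0,0,0,0],[0,0,0,0,0,0,0]]]}}

```text
t: 4.58
ee_pos: [477.2, 220.7, 282.6]
orientation: [1.935, 2.475, 0.004]
ft_force: [1.9, 8.1, -3.9]
width: 15.9
grasp_force: 28.8
```

Call:
{"api": "step_arm", "payload": {"targets": [[[0.086,0.04,0,0,0,-0.6,0],[0.06,0.03,0,0,0,0,0],[0.04,0,0,0,0,0,0],[0,0,0,0,0,0,0],[0,0,0,0,0,0,0]]]}}

```text
t: 5.2
ee_pos: [484.6, 223.4, 282.4]
orientation: [-1.984, -2.432, 0.005]
ft_force: [-9.3, 5.4, 5.2]
width: 15.7
grasp_force: 29.8
```

Call:
{"api": "step_arm", "payload": {"targets": [[[-0.03,0,0,0,0,0,0.6],[0,0,0,0,0,0,0.6],[0,0,0,0,0,0,0.6],[0,0,0.4,0,0,0,1],[0,0,0.8,0,0,0,1]]]}}

```text
t: 5.82
ee_pos: [484.3, 223.0, 342.0]
orientation: [-1.985, -2.433, 0.005]
ft_force: [0.7, 0.6, 0.0]
width: 62.1
grasp_force: 0.0
```

Call:
{"api": "step_arm", "payload": {"targets": [[[0,0,0.8,0,0,0,1],[0,0,0.8,0,0,0,1],[0.5,-0.8,0,0,0,0,1],[0.5,-0.8,0,0,0,0,1],[0.5,-0.8,0,0,0,0,1]]]}}

```text
t: 6.45
ee_pos: [560.3, 102.0, 423.0]
orientation: [1.985, 2.434, 0.001]
ft_force: [0.9, 0.5, 0.0]
width: 87.9
grasp_force: 0.0
```

Call:
{"api": "step_arm", "payload": {"targets": [[[0.5,-0.8,0,0,0,0,1],[0.5,-0.8,0,0,0,0,1],[0.3,-0.26,0,0,0,0,1],[0,0,0,0,0,0,1],[0,0,0,0,0,0,1]]]}}

```text
t: 7.08
ee_pos: [624.0, 11.4, 422.4]
orientation: [-1.985, -2.434, 0.001]
ft_force: [-0.1, -0.5, 0.3]
width: 88.0
grasp_force: 0.0
```

```bash
python3 - <<'E'
from h import *
snap('wrist','w2');snap('top','t2');pr()
a=cv2.imread('pics/w2.png');b=cv2.imread('pics/t2.png')[150:310,200:340]
b=cv2.resize(b,(420,480),interpolation=cv2.INTER_CUBIC);a=cv2.resize(a,(640,480))
cv2.imwrite('pics/c2.png',cv2.resize(np.hstack([a,b]),(800,362),interpolation=cv2.INTER_AREA))
E
```

```text
{'t': np.float64(7.175), 'qpos': array([-1.000e-03,  4.030e-01,  1.617e+00,  0.000e+00,  1.123e+00,
       -2.040e-01]), 'qvel': array([ 0.   , -0.003, -0.003, -0.   , -0.001, -0.001]), 'joint_torque': array([-3.5900e-01, -5.3640e+01, -2.8113e+01,  5.1000e-02,  2.6000e-02,
        6.0000e-03]), 'ee_pos': array([623.952,  11.572, 422.668]), 'orientation': array([-1.984, -2.435,  0.   ]), 'ft_force': array([-0.505, -0.416, -0.04 ]), 'moment': array([-0.069,  0.018, -0.031]), 'grasp_force': np.float64(0.0), 'width': np.float64(87.745)}
```

View pics/c2.png

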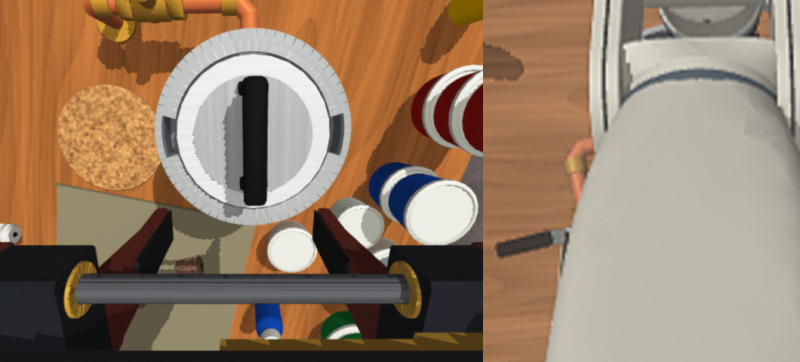

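Left: the lid seen from the wrist, with the collar centre near (336,168) in full-picture pixels, gaps at either side, and the bar vertical. Right: the lever stands square to the pipe, so the valve is shut.

```bash
python3 - <<'E'
from h import *
im=load('w2'); s=800/1060
g=im['pixels'].astype(np.uint8)
print(at_z(im,253.5/s,126.5/s,175))
g1=at_z(im,169/s,136/s,175);g2=at_z(im,337/s,132/s,175);d=g2-g1;print('gaps',(g1+g2)/2,np.degrees(np.arctan2(d[1],d[0])))
m=(g.max(2)<60); m[:80]=0;m[290:]=0;m[:,:290]=0;m[:,380:]=0
n,l,st,ce=cv2.connectedComponentsWithStats(m.astype(np.uint8));i=1+st[1:,4].argmax()
r=cv2.minAreaRect(np.argwhere(l==i)[:,::-1].astype(np.float32));print(r)
c=at_z(im,*r[0],225);print('bar',c)
b=cv2.boxPoints(r);mid=sorted([(b[k]+b[(k+1)%4])/2 for k in range(4)],key=lambda q:q[1])
e=at_z(im,*mid[0],225)-at_z(im,*mid[-1],225);print('yaw',np.degrees(np.arctan2(e[1],e[0])),np.linalg.norm(e))
E
```

```text
[619.70870058  67.23490149 175.        ]
gaps [620.41119139  61.34959892 175.        ] 12.930537878176017
((334.5, 186.0), (170.0, 39.0), 90.0)
bar [618.10670213  62.99000233 225.        ]
yaw 102.12543028301664 80.6110986143935
```

Call:
{"api": "step_arm", "payload": {"targets": [[[-0.09,0.5,0,0,0,0.2,1],[0,0.49,0,0,0,0,1],[0,0,-0.54,0,0,0,1],[0,0,-0.54,0,0,0,1],[0,0,0,0,0,0,0]]]}}

```text
t: 7.8
ee_pos: [618.9, 60.8, 367.0]
orientation: [-1.965, -2.447, 0.005]
ft_force: [-0.5, -0.4, 0.8]
width: 80.9
grasp_force: 0.0
```

Call:
{"api": "step_arm", "payload": {"targets": [[[0,0,0,0,0,0,0],[0,0,0,0,0,0,0],[0,0,0,0,0,0,0],[0,0,0,0,0,0,0],[0,0,0,0,0,0,0]]]}}

```text
t: 8.43
ee_pos: [620.1, 59.7, 368.8]
orientation: [1.969, 2.448, 0.0]
ft_force: [0.3, 0.7, 0.6]
width: 31.4
grasp_force: 0.0
```

Call:
{"api": "step_arm", "payload": {"targets": [[[0,0,0,0,0,0,0],[0,0,0,0,0,0,0],[0,0,0,0,0,0,0],[0,0,0,0,0,0,0],[0,0,0,0,0,0,0]]]}}

```text
t: 9.05
ee_pos: [620.9, 60.0, 368.7]
orientation: [1.968, 2.447, 0.003]
ft_force: [6.2, 0.9, -3.4]
width: 16.0
grasp_force: 30.0
```

Call:
{"api": "step_arm", "payload": {"targets": [[[0.03,0,-0.05,0,0,0,0],[0,0,-0.05,0,0,0,0],[0,0,-0.04,0,0,0,0],[0,0,0,0,0,0,0],[0,0,0,0,0,0,0]]]}}

```text
t: 9.68
ee_pos: [621.6, 60.0, 363.2]
orientation: [1.969, 2.448, 0.001]
ft_force: [-3.4, 0.9, 12.3]
width: 16.1
grasp_force: 30.0
```

Call:
{"api": "step_arm", "payload": {"targets": [[[-0.01,0,-0.02,0,0,0,0],[0,0,0,0,0,1,0],[0,0,0,0,0,1,0],[0,0,0,0,0,1,0],[0,0,0,0,0,1,0]]]}}

```text
t: 10.3
ee_pos: [621.9, 59.9, 362.9]
orientation: [1.606, 2.697, 0.003]
ft_force: [-0.3, 0.0, 12.4]
width: 16.0
grasp_force: 30.0
```

Call:
{"api": "step_arm", "payload": {"targets": [[[0,0,0,0,0,1,0],[0,0,0,0,0,1,0],[0,0,0,0,0,1,0],[0,0,0,0,0,1,0],[0,0,0,0,0,1,0]]]}}

```text
t: 10.92
ee_pos: [621.9, 59.9, 362.8]
orientation: [1.113, 2.935, 0.002]
ft_force: [0.1, 0.6, 11.7]
width: 16.1
grasp_force: 30.0
```

Call:
{"api": "step_arm", "payload": {"targets": [[[0,0,0,0,0,1,0],[0,0,0,0,0,1,0],[0,0,0,0,0,1,0],[0,0,0,0,0,1,0],[0,0,0,0,0,1,0]]]}}

```text
t: 11.55
ee_pos: [621.9, 59.9, 362.9]
orientation: [0.586, 3.083, 0.002]
ft_force: [-0.1, 0.5, 12.7]
width: 15.9
grasp_force: 30.0
```

Call:
{"api": "step_arm", "payload": {"targets": [[[0,0,0,0,0,1,0],[0,0,0,0,0,1,0],[0,0,0,0,0,1,0],[0,0,0,0,0,1,0],[0,0,0,0,0,1,0]]]}}

```text
t: 12.18
ee_pos: [621.9, 59.9, 362.9]
orientation: [0.042, 3.138, 0.001]
ft_force: [-0.0, 0.3, 11.7]
width: 16.2
grasp_force: 30.0
```

```bash
python3 - <<'E'
from h import *
pr()
E
```

```text
{'t': np.float64(12.175), 'qpos': array([ 0.077,  0.47 ,  1.662,  0.   ,  1.006, -1.467]), 'qvel': array([-0.001,  0.001,  0.   , -0.001,  0.001, -0.554]), 'joint_torque': array([  0.074, -48.366, -21.668,  -0.142,  -0.408,   0.494]), 'ee_pos': array([621.949,  59.881, 362.885]), 'orientation': array([4.200e-02, 3.138e+00, 1.000e-03]), 'ft_force': array([-0.048,  0.295, 11.738]), 'moment': array([-0.041,  0.513, -0.261]), 'grasp_force': np.float64(30.012), 'width': np.float64(16.168)}
```

Call:
{"api": "step_arm", "payload": {"targets": [[[0,0,0,0,0,1,0],[0,0,0,0,0,1,0],[0,0,0,0,0,1,0],[0,0,0,0,0,0.5,0],[0,0,0,0,0,0,0]]]}}

```text
t: 12.8
ee_pos: [622.0, 59.9, 362.9]
orientation: [-0.338, 3.12, -0.0]
ft_force: [-0.7, 0.2, 12.6]
width: 15.7
grasp_force: 30.0
```

```bash
python3 - <<'E'
from h import *
pr()
E
```

```text
{'t': np.float64(12.8), 'qpos': array([ 0.077,  0.47 ,  1.662,  0.   ,  1.005, -1.71 ]), 'qvel': array([-0.   ,  0.001,  0.   , -0.002, -0.001,  0.008]), 'joint_torque': array([ -0.157, -48.359, -21.651,  -0.075,  -0.392,  -0.178]), 'ee_pos': array([621.954,  59.882, 362.883]), 'orientation': array([-0.338,  3.12 , -0.   ]), 'ft_force': array([-0.686,  0.197, 12.614]), 'moment': array([ 0.02 ,  0.513, -0.015]), 'grasp_force': np.float64(30.002), 'width': np.float64(15.661)}
```

Call:
{"api": "step_arm", "payload": {"targets": [[[0,0,0.06,0,0,0,0],[0,0,0.06,0,0,0,0],[0,0,0.06,0,0,0,0],[0,0,0.1,0,0,0,0],[0,0,0.1,0,0,0,0]]]}}

```text
t: 13.42
ee_pos: [620.6, 59.8, 379.2]
orientation: [0.338, -3.121, -0.0]
ft_force: [-0.9, 0.2, -1.9]
width: 15.9
grasp_force: 30.0
```

Call:
{"api": "step_arm", "payload": {"targets": [[[0,0,0.8,0,0,0,0],[-0.92,-0.34,0,0,0,0,0],[-0.92,-0.34,0,0,0,0,0],[-0.92,-0.34,0,0,0,0,0],[-0.92,-0.34,0,0,0,0,0]]]}}

```text
t: 14.05
ee_pos: [435.1, -8.5, 419.2]
orientation: [0.339, -3.122, -0.0]
ft_force: [-0.4, -0.3, -2.0]
width: 15.8
grasp_force: 30.0
```

Call:
{"api": "step_arm", "payload": {"targets": [[[0,0,-1,0,0,0,0],[0,0,-1,0,0,0,0],[0,0,-1,0,0,0,0],[0,0,-0.9,0,0,0,0],[0,0,-0.1,0,0,0,0]]]}}

```text
t: 14.68
ee_pos: [435.7, -8.1, 217.3]
orientation: [0.338, -3.116, -0.002]
ft_force: [-0.4, -0.5, -1.3]
width: 15.9
grasp_force: 30.0
```

Call:
{"api": "step_arm", "payload": {"targets": [[[0,0,-0.08,0,0,0,0],[0,0,-0.06,0,0,0,0],[0,0,-0.04,0,0,0,0],[0,0,0,0,0,0,0],[0,0,0,0,0,0,0]]]}}

```text
t: 15.3
ee_pos: [437.2, -8.2, 211.1]
orientation: [-0.338, 3.123, -0.0]
ft_force: [0.5, -0.4, -2.3]
width: 15.7
grasp_force: 30.0
```

Call:
{"api": "step_arm", "payload": {"targets": [[[0,0,-0.03,0,0,0,0],[0,0,-0.03,0,0,0,0],[0,0,-0.02,0,0,0,0],[0,0,0,0,0,0,0],[0,0,0,0,0,0,0]]]}}

```text
t: 15.92
ee_pos: [437.1, -8.2, 207.6]
orientation: [-0.338, 3.123, -0.0]
ft_force: [-3.4, 0.5, 18.7]
width: 16.1
grasp_force: 30.0
```

Call:
{"api": "step_arm", "payload": {"targets": [[[0,0,0.02,0,0,0,1],[0,0,0,0,0,0,1],[0,0,0,0,0,0,1],[0,0,0.4,0,0,0,1],[0,0,0.8,0,0,0,1]]]}}

```text
t: 16.55
ee_pos: [436.5, -8.1, 267.1]
orientation: [0.338, -3.119, -0.001]
ft_force: [2.0, -0.4, 0.1]
width: 62.7
grasp_force: 0.0
```

Call:
{"api": "step_arm", "payload": {"targets": [[[0,0,0.8,0,0,0,1],[0.82,-0.62,0.5,0,0,0,1],[0.82,-0.62,0.4,0,0,0,1],[0.82,-0.62,0,0,0,0,1],[0.82,-0.62,0,0,0,0,1]]]}}

```text
t: 17.18
ee_pos: [602.2, -133.3, 352.8]
orientation: [-0.338, 3.123, -0.0]
ft_force: [0.4, 0.8, -1.1]
width: 87.5
grasp_force: 0.0
```

Call:
{"api": "step_arm", "payload": {"targets": [[[0.82,-0.62,0,0,0,0,1],[0,0,0,0,0,0,1],[0,0,0,0,0,0,1],[0,0,0,0,0,0,1],[0,0,0,0,0,0,1]]]}}

```text
t: 17.8
ee_pos: [641.5, -162.4, 352.9]
orientation: [0.34, -3.123, -0.0]
ft_force: [1.4, 0.8, -0.5]
width: 87.6
grasp_force: 0.0
```

```bash
python3 - <<'E'
from h import *
im=snap('wrist','w3');snap('top','t3');pr()
print(proj(im,[573.6,-178.4,18]),proj(im,[454,-335,18]))
E
```

```text
{'t': np.float64(17.9), 'qpos': array([-0.266,  0.534,  1.579,  0.   ,  1.029, -2.053]), 'qvel': array([ 0.   ,  0.001, -0.005,  0.001, -0.002,  0.   ]), 'joint_torque': array([ 6.0000e-03, -5.9534e+01, -2.5986e+01, -4.0000e-02,  6.2000e-02,
        1.0000e-03]), 'ee_pos': array([ 641.783, -162.661,  352.996]), 'orientation': array([-0.339,  3.123, -0.   ]), 'ft_force': array([ 0.347,  0.029, -0.32 ]), 'moment': array([ 0.055, -0.025,  0.015]), 'grasp_force': np.float64(0.0), 'width': np.float64(87.821)}
[318.87220061 140.17151994] [136.76421701 -81.52553559]
```

View pics/w3.png

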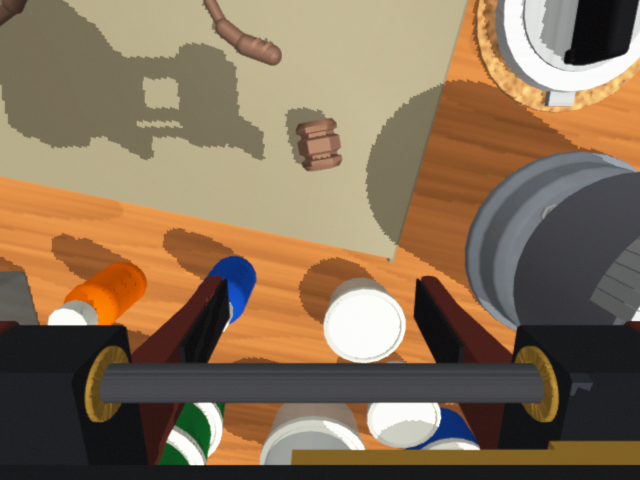

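The bead is at (319,145) with its hole along the image's vertical, tilted about 5°. A tusk is at (245,40), and the lid lies on the cork at the top right.

```bash
python3 - <<'E'
from h import *
im=load('w3')
c=at_z(im,319.5,145,24);a=at_z(im,318,122,30);b=at_z(im,322,168,30);e=a-b
print(c,np.linalg.norm(e),np.degrees(np.arctan2(e[1],e[0]))%360)
t=load('t3');p=t['pixels'][:,:,::-1]
cv2.imwrite('pics/c3.png',cv2.resize(p[200:300,350:490],(798,570),interpolation=cv2.INTER_CUBIC))
E
```

```text
[ 576.9915438  -177.10863381   24.        ] 35.134144604929496 197.42441012791883
```

View pics/c3.png

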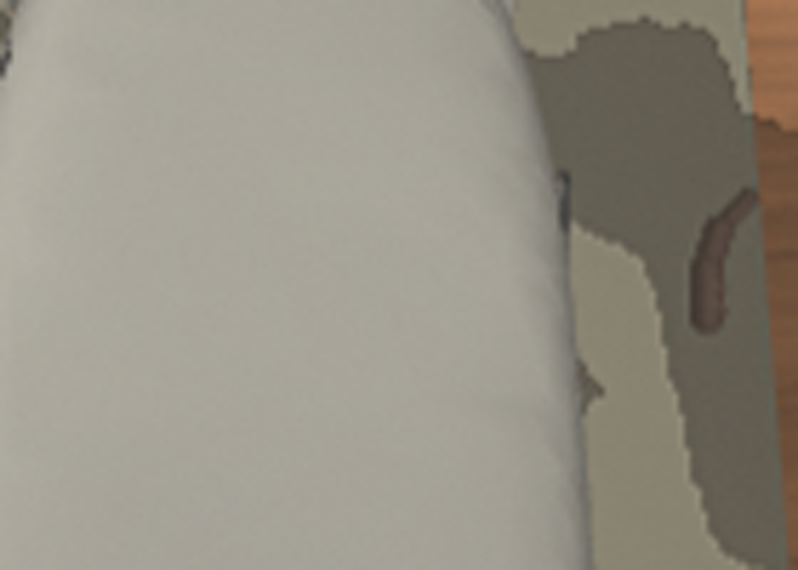

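Call:
{"api": "step_arm", "payload": {"targets": [[[-0.65,-0.15,0,0,0,1,1],[-0.65,-0.14,-0.4,0,0,0.1,1],[0,0,-0.8,0,0,0,1],[0,0,-0.8,0,0,0,1],[0,0,-0.8,0,0,0,1]]]}}

```text
t: 18.52
ee_pos: [577.1, -177.6, 212.1]
orientation: [-0.458, 3.107, -0.001]
ft_force: [-0.2, 0.2, -0.2]
width: 87.9
grasp_force: 0.0
```

Call:
{"api": "step_arm", "payload": {"targets": [[[0,0,-0.46,0,0,0,0.7],[0,0,0,0,0,0,0],[0,0,0,0,0,0,0],[0,0,0,0,0,0,0],[0,0,0,0,0,0,0]]]}}

```text
t: 19.15
ee_pos: [577.4, -177.8, 190.8]
orientation: [-0.458, 3.106, -0.001]
ft_force: [0.2, 0.4, -0.1]
width: 41.2
grasp_force: 0.0
```

Call:
{"api": "step_arm", "payload": {"targets": [[[0,0,0,0,0,0,0],[0,0,0,0,0,0,0],[0,0,0,0,0,0,0],[0,0,0,0,0,0,0],[0,0,0,0,0,0,0]]]}}

```text
t: 19.77
ee_pos: [577.4, -177.8, 190.5]
orientation: [-0.458, 3.107, -0.001]
ft_force: [-1.2, 0.3, 6.3]
width: 33.7
grasp_force: 29.1
```

Call:
{"api": "step_arm", "payload": {"targets": [[[0,0,0.4,0,0,0,0],[0,0,1,0,0,0,0],[0,0,1,0,0,0,0],[0,0,1,0,0,0,0],[0,0,0.8,0,0,0,0]]]}}

```text
t: 20.4
ee_pos: [576.8, -177.6, 403.1]
orientation: [-0.458, 3.106, -0.002]
ft_force: [0.7, -0.3, -0.3]
width: 33.6
grasp_force: 29.2
```

Call:
{"api": "step_arm", "payload": {"targets": [[[0.18,0.95,0,0,0,0,0],[0.18,0.95,0,0,0,0,0],[0.18,0.95,0,0,0,0,0],[0.18,0.95,0,0,0,0,0],[0.18,0.95,0,0,0,0,0]]]}}

```text
t: 21.02
ee_pos: [621.9, 61.3, 400.9]
orientation: [-0.458, 3.107, -0.0]
ft_force: [0.4, -0.3, 0.3]
width: 33.8
grasp_force: 29.2
```

Call:
{"api": "step_arm", "payload": {"targets": [[[0,0,-0.5,0,0,0,0],[0,0,-0.5,0,0,0,0],[0,0,-0.36,0,0,0,0],[0,0,0,0,0,0,0.55],[0,0,0,0,0,0,0.55]]]}}

```text
t: 21.65
ee_pos: [622.5, 59.6, 332.7]
orientation: [-0.457, 3.107, -0.0]
ft_force: [0.5, 0.0, -0.1]
width: 47.2
grasp_force: 0.0
```

Call:
{"api": "step_arm", "payload": {"targets": [[[0,0,0,0,0,0,0.7],[0,0,0.7,0,0,0,0.7],[0,0,0.7,0,0,0,1],[-0.22,-0.94,0,0,0,-1,1],[-0.22,-0.94,0,0,0,-1,1]]]}}

```text
t: 22.28
ee_pos: [600.0, -34.8, 403.3]
orientation: [-0.239, 3.13, -0.001]
ft_force: [0.2, 0.4, -0.4]
width: 86.6
grasp_force: 0.0
```

Call:
{"api": "step_arm", "payload": {"targets": [[[-0.22,-0.94,0,0,0,-1,1],[-0.22,-0.94,0,0,0,-1,1],[-0.22,-0.94,0,0,0,-1,1],[-0.22,-0.94,-0.2,0,0,-1,1],[-0.22,-0.94,-0.2,0,0,-1,1]]]}}

```text
t: 22.9
ee_pos: [544.7, -270.8, 382.6]
orientation: [0.311, 3.124, -0.001]
ft_force: [0.7, 0.2, -0.5]
width: 87.9
grasp_force: 0.0
```

Call:
{"api": "step_arm", "payload": {"targets": [[[-0.22,-0.94,-0.2,0,0,-1,1],[-0.22,-0.94,-0.2,0,0,-1,1],[0,0,-0.2,0,0,0,1],[0,0,0,0,0,0,1],[0,0,0,0,0,0,1]]]}}

```text
t: 23.52
ee_pos: [523.5, -362.1, 352.2]
orientation: [0.522, 3.098, -0.0]
ft_force: [0.1, -0.1, 0.8]
width: 87.5
grasp_force: 0.0
```

```bash
python3 - <<'E'
from h import *
im=snap('wrist','w4');pr()
print(proj(im,[454,-335,18]))
E
```

```text
{'t': np.float64(23.575), 'qpos': array([-0.624,  0.5  ,  1.64 ,  0.   ,  1.001, -1.861]), 'qvel': array([-0.001,  0.001, -0.002, -0.   , -0.002,  0.001]), 'joint_torque': array([-4.0000e-01, -5.6645e+01, -2.5322e+01, -4.1000e-02,  7.1000e-02,
        0.0000e+00]), 'ee_pos': array([ 523.651, -362.121,  352.367]), 'orientation': array([ 0.522,  3.097, -0.   ]), 'ft_force': array([0.169, 0.086, 0.479]), 'moment': array([-0.037, -0.013,  0.023]), 'grasp_force': np.float64(0.0), 'width': np.float64(87.712)}
[324.71413113 134.06563676]
```

View pics/w4.png

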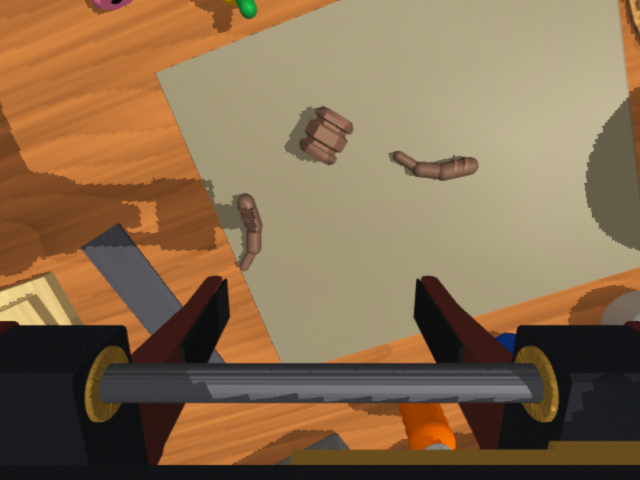

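The bead is at (326,135), hole axis leaning about 31° right of vertical. A tusk tip is at (395,155), so I'll go in with the fingers partly closed; no other clay beads are on the board.

```bash
python3 - <<'E'
from h import *
im=load('w4')
c=at_z(im,326,135.5,24);a=at_z(im,337,118,25);b=at_z(im,316,153,25);e=a-b
print(c,np.linalg.norm(e),np.degrees(np.arctan2(e[1],e[0]))%360)
E
```

```text
[ 455.29767145 -334.42246256   24.        ] 31.316526023115834 129.0838119771109
```

Call:
{"api": "step_arm", "payload": {"targets": [[[-0.68,0.28,0,0,0,-0.98,0.65],[-0.69,0.27,0,0,0,-0.98,0.65],[0,0,0,0,0,-0.98,0.65],[0,0,0,0,0,-0.98,0.65],[0,0,0,0,0,-0.98,0.65]]]}}

```text
t: 24.2
ee_pos: [455.1, -334.8, 352.5]
orientation: [1.045, 2.962, -0.001]
ft_force: [0.5, -0.0, 0.1]
width: 57.1
grasp_force: 0.0
```

Call:
{"api": "step_arm", "payload": {"targets": [[[0,0,-0.2,0,0,-0.98,0.65],[0,0,-0.6,0,0,-0.98,0.65],[0,0,-0.8,0,0,-0.98,0.65],[0,0,-0.8,0,0,0,0.65],[0,0,-0.4,0,0,0,0.65]]]}}

```text
t: 24.82
ee_pos: [454.7, -334.7, 210.4]
orientation: [-1.339, -2.84, -0.001]
ft_force: [0.1, 0.8, 0.1]
width: 57.1
grasp_force: 0.0
```

Call:
{"api": "step_arm", "payload": {"targets": [[[0,0,-0.3,0,0,0,0.65],[0,0,-0.12,0,0,0,0.65],[0,0,0,0,0,0,0],[0,0,0,0,0,0,0],[0,0,0,0,0,0,0]]]}}

```text
t: 25.45
ee_pos: [454.9, -335.9, 191.5]
orientation: [1.342, 2.839, -0.0]
ft_force: [1.0, 0.9, 3.2]
width: 33.3
grasp_force: 30.0
```

Call:
{"api": "step_arm", "payload": {"targets": [[[0,0,0,0,0,0,0],[0,0,0,0,0,0,0],[0,0,0,0,0,0,0],[0,0,0.2,0,0,0,0],[0,0,0.4,0,0,0,0]]]}}

```text
t: 26.08
ee_pos: [454.3, -335.4, 221.0]
orientation: [-1.342, -2.839, -0.001]
ft_force: [-0.7, 0.4, -0.4]
width: 33.0
grasp_force: 30.0
```

Call:
{"api": "step_arm", "payload": {"targets": [[[0,0,0.9,0,0,0,0],[0,0,0.9,0,0,0,0],[0,0,0.9,0,0,0,0],[0,0,0.9,0,0,0,0],[0.37,0.878,0,0,0,1,0]]]}}

```text
t: 26.7
ee_pos: [473.4, -293.5, 406.2]
orientation: [1.242, 2.876, -0.003]
ft_force: [0.4, 0.0, -1.0]
width: 33.3
grasp_force: 30.0
```

Call:
{"api": "step_arm", "payload": {"targets": [[[0.37,0.878,0,0,0,1,0],[0.37,0.878,0,0,0,1,0],[0.37,0.878,0,0,0,1,0],[0.37,0.878,0,0,0,1,0],[0.37,0.878,0,0,0,1,0]]]}}

```text
t: 27.32
ee_pos: [565.7, -70.7, 402.1]
orientation: [0.719, 3.057, 0.0]
ft_force: [1.0, -0.7, -0.3]
width: 33.0
grasp_force: 30.0
```

Call:
{"api": "step_arm", "payload": {"targets": [[[0.37,0.878,0,0,0,1,0],[0.37,0.878,0,0,0,1,0],[0.37,0.878,0,0,0,1,0],[0,0,0,0,0,1,0],[0,0,0,0,0,1,0]]]}}

```text
t: 27.95
ee_pos: [620.8, 60.3, 401.9]
orientation: [0.175, 3.136, 0.0]
ft_force: [0.1, -0.2, -1.5]
width: 33.5
grasp_force: 30.0
```

Call:
{"api": "step_arm", "payload": {"targets": [[[0,0,-0.5,0,0,0,0],[0,0,-0.5,0,0,0,0],[0,0,-0.4,0,0,0,0],[0,0,0,0,0,0,0.6],[0,0,0,0,0,0,0.6]]]}}

```text
t: 28.58
ee_pos: [621.5, 59.4, 331.7]
orientation: [0.181, 3.135, 0.0]
ft_force: [-0.3, 1.4, 0.5]
width: 49.4
grasp_force: 0.0
```

Call:
{"api": "step_arm", "payload": {"targets": [[[0,0,0,0,0,0,0.6],[0,0,0.6,0,0,0,0.6],[0,0,0.8,0,0,0,1],[0,-0.5,0,0,0,1,1],[0.6,-0.5,0,0,0,1,1]]]}}

```text
t: 29.2
ee_pos: [650.5, 9.2, 402.6]
orientation: [-0.044, 3.14, 0.0]
ft_force: [1.0, -0.2, 0.1]
width: 79.2
grasp_force: 0.0
```

Call:
{"api": "step_arm", "payload": {"targets": [[[0.6,0.5,0,0,0,1,1],[0.6,0.5,0,0,0,1,1],[0,0,0,0,0,0.7,1],[0,0,0,0,0,0,1],[0,0,0,0,0,0,1]]]}}

```text
t: 29.82
ee_pos: [710.9, 59.2, 401.1]
orientation: [-0.332, 3.124, -0.0]
ft_force: [-0.2, -0.6, 1.1]
width: 87.7
grasp_force: 0.0
```

```bash
python3 - <<'E'
from h import *
im=snap('wrist','w5');snap('scene','s5');pr()
a=cv2.imread('pics/w5.png');b=cv2.imread('pics/s5.png')[130:350,130:430]
cv2.imwrite('pics/c5.png',np.hstack([cv2.resize(a,(440,330)),cv2.resize(b,(360,330))]))
E
```

```text
{'t': np.float64(29.925), 'qpos': array([ 0.066,  0.557,  1.417, -0.   ,  1.167, -1.717]), 'qvel': array([ 0.001,  0.002, -0.001,  0.   ,  0.   , -0.003]), 'joint_torque': array([ 1.1500e-01, -6.3603e+01, -2.8892e+01, -1.9000e-02,  6.9000e-02,
        8.0000e-03]), 'ee_pos': array([710.861,  59.102, 401.034]), 'orientation': array([-0.333,  3.124, -0.   ]), 'ft_force': array([ 0.474,  0.134, -0.247]), 'moment': array([-0.05 ,  0.058,  0.017]), 'grasp_force': np.float64(0.0), 'width': np.float64(87.955)}
```

View pics/c5.png

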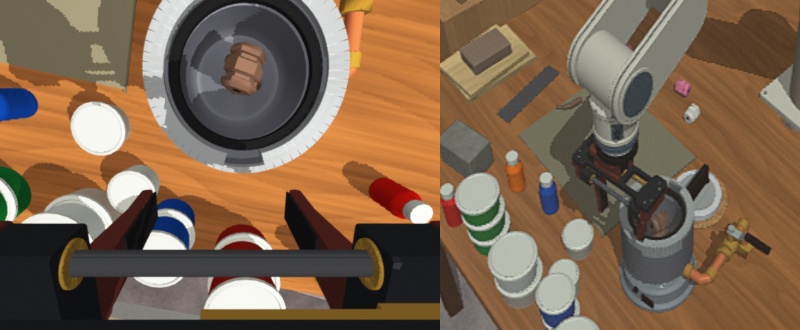

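Left: at least one bead is visible in the bowl at (243,68). I can't tell whether there are two, so I'll enlarge it.

```bash
python3 - <<'E'
from h import *
a=cv2.imread('pics/w5.png')[0:250,190:530];b=cv2.imread('pics/s5.png')[130:320,130:430]
a=cv2.convertScaleAbs(a,alpha=1.5,beta=20)
cv2.imwrite('pics/c6.png',np.vstack([np.hstack([cv2.resize(a,(440,324),interpolation=cv2.INTER_CUBIC),cv2.resize(cv2.imread('pics/s5.png')[240:310,270:345],(347,324),interpolation=cv2.INTER_CUBIC)])]))
E
```

```text
(no output)
```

View pics/c6.png

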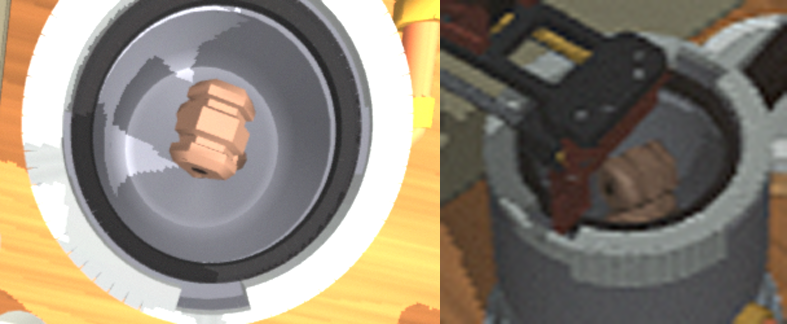

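```bash
python3 - <<'E'
from h import *
w=load('w5');s=load('s5')
P=[np.array(i['intrinsics'])@np.array(i['extrinsics'])[:3] for i in (w,s)]
def tri(a,b):
    X=cv2.triangulatePoints(P[0],P[1],np.array(a,float),np.array(b,float));X=X[:3,0]/X[3];print(X.round(1),(proj(w,X)-a).round(1),(proj(s,X)-b).round(1))
tri((343.8,132.9),(305.4,280.4))
E
```

```text
[635.2  56.6 140.1] [-2.4  2. ] [ 0.4 -0. ]
```

Call:
{"api": "step_arm", "payload": {"targets": [[[-0.94,-0.04,0,0,0,-1,0.65],[-0.94,-0.04,0,0,0,-1,0.65],[0,0,0,0,0,-0.5,0.65],[0,0,0,0,0,0,0.65],[0,0,-0.6,0,0,0,0.65]]]}}

```text
t: 30.55
ee_pos: [619.4, 55.5, 373.1]
orientation: [-0.061, 3.134, 0.001]
ft_force: [0.1, 0.3, -0.4]
width: 57.3
grasp_force: 0.0
```

Call:
{"api": "step_arm", "payload": {"targets": [[[0,0,-0.6,0,0,0,0.65],[0,0,-0.4,0,0,0,0.65],[0,0,-0.16,0,0,0,0.65],[0,0,0,0,0,0,0.2],[0,0,0,0,0,0,0.2]]]}}

```text
t: 31.18
ee_pos: [617.7, 55.5, 313.7]
orientation: [-0.061, 3.139, 0.0]
ft_force: [0.3, -0.3, -0.4]
width: 40.6
grasp_force: 0.0
```

Call:
{"api": "step_arm", "payload": {"targets": [[[0,0,0,0,0,0,0.2],[0,0,0,0,0,0,0.2],[0,0,0,0,0,0,0.2],[0,0,0,0,0,0,0.2],[0,0,0,0,0,0,0.2]]]}}

```text
t: 31.8
ee_pos: [617.5, 55.4, 313.5]
orientation: [-0.061, 3.139, 0.0]
ft_force: [1.1, -0.6, 5.7]
width: 34.7
grasp_force: 28.2
```

Call:
{"api": "step_arm", "payload": {"targets": [[[0,0,0.12,0,0,0,0.2],[-0.2,0.04,0,0,0,0,0.2],[-0.22,0.04,0,0,0,0,0.2],[0,0,-0.12,0,0,0,0.2],[0,0,0,0,0,0,0.2]]]}}

```text
t: 32.42
ee_pos: [595.8, 59.5, 312.0]
orientation: [0.061, -3.14, 0.0]
ft_force: [-0.1, 0.4, 0.2]
width: 34.5
grasp_force: 28.2
```

Call:
{"api": "step_arm", "payload": {"targets": [[[0,0,-0.08,0,0,0,0.2],[0,0,-0.08,0,0,0,0.2],[0,0,0,0,0,0,0.5],[0,0,0,0,0,0,0.5],[0,0,0,0,0,0,0.5]]]}}

```text
t: 33.05
ee_pos: [596.2, 59.5, 304.4]
orientation: [0.061, -3.141, -0.0]
ft_force: [0.7, 0.1, -0.1]
width: 43.9
grasp_force: 0.0
```

Call:
{"api": "step_arm", "payload": {"targets": [[[0,0,0.4,0,0,0,0.5],[0,0,0.8,0,0,0,0.5],[0.8,0,0.7,0,0,1,1],[0.8,0,0,0,0,1,1],[0.7,0,0,0,0,0.6,1]]]}}

```text
t: 33.67
ee_pos: [712.4, 59.5, 400.3]
orientation: [-0.348, 3.121, -0.0]
ft_force: [0.1, 0.2, -0.2]
width: 70.5
grasp_force: 0.0
```

```bash
python3 - <<'E'
from h import *
im=snap('wrist','w6');snap('scene','s6');pr()
a=cv2.convertScaleAbs(cv2.imread('pics/w6.png')[0:250,190:530],alpha=1.4,beta=20)
cv2.imwrite('pics/c7.png',np.hstack([cv2.resize(a,(440,324),interpolation=cv2.INTER_CUBIC),cv2.resize(cv2.imread('pics/s6.png')[240:310,270:345],(347,324),interpolation=cv2.INTER_CUBIC)]))
E
```

```text
{'t': np.float64(33.775), 'qpos': array([ 0.066,  0.562,  1.413, -0.   ,  1.165, -1.725]), 'qvel': array([ 0.005, -0.034,  0.088,  0.004,  0.005,  0.037]), 'joint_torque': array([-1.0100e-01, -6.3587e+01, -3.0136e+01, -3.8000e-02,  1.0900e-01,
       -3.4200e-01]), 'ee_pos': array([713.463,  59.357, 399.132]), 'orientation': array([-0.346,  3.121, -0.   ]), 'ft_force': array([ 0.037, -0.228,  0.625]), 'moment': array([ 0.05 , -0.019, -0.017]), 'grasp_force': np.float64(0.0), 'width': np.float64(78.597)}
```

View pics/c7.png

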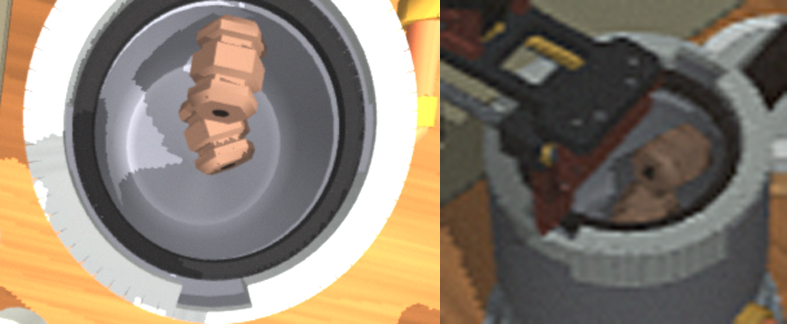

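Both beads show in the bowl, the second leaning on the first (hole at crop (222,112)).

```bash
python3 - <<'E'
from h import *
w=load('w6');s=load('s6')
P=[np.array(i['intrinsics'])@np.array(i['extrinsics'])[:3] for i in (w,s)]
def tri(a,b):
    X=cv2.triangulatePoints(P[0],P[1],np.array(a,float),np.array(b,float));X=X[:3,0]/X[3];print(X.round(1),(proj(w,X)-a).round(1),(proj(s,X)-b).round(1))
tri((361.6,86.6),(315,277.4))
E
```

```text
[607.5  61.3 133.4] [-1.3  1.3] [ 0.2 -0.1]
```

Call:
{"api": "step_arm", "payload": {"targets": [[[-0.91,-0.225,0,0,0,0,1],[-0.91,-0.225,0,0,0,0,1],[-0.91,-0.225,0,0,0,0,1],[-0.91,-0.225,0,0,0,0,1],[-0.91,-0.225,0,0,0,0,1]]]}}

```text
t: 34.4
ee_pos: [481.1, 3.0, 399.3]
orientation: [0.344, -3.122, -0.0]
ft_force: [0.2, -0.3, 0.4]
width: 87.5
grasp_force: 0.0
```

Call:
{"api": "step_arm", "payload": {"targets": [[[-0.91,-0.225,0,0,0,0,1],[0,0,0,0,0,0,1],[0,0,0,0,0,0,1],[0,0,-0.9,0,0,0,1],[0,0,-0.6,0,0,0,1]]]}}

```text
t: 35.02
ee_pos: [439.1, -7.8, 323.5]
orientation: [-0.345, 3.122, -0.0]
ft_force: [0.5, 1.0, -0.4]
width: 88.0
grasp_force: 0.0
```

Call:
{"api": "step_arm", "payload": {"targets": [[[-0.03,-0.01,-0.8,0,0,-0.05,1],[0,0,-0.8,0,0,0,1],[0,0,-0.6,0,0,0,1],[0,0,-0.1,0,0,0,0.3],[0,0,0,0,0,0,0]]]}}

```text
t: 35.65
ee_pos: [437.3, -8.4, 209.7]
orientation: [0.34, -3.123, -0.0]
ft_force: [0.3, -0.8, 0.3]
width: 71.3
grasp_force: 0.0
```

Call:
{"api": "step_arm", "payload": {"targets": [[[0,0,0,0,0,0,0],[0,0,0,0,0,0,0],[0,0,0,0,0,0,0],[0,0,0,0,0,0,0],[0,0,0,0,0,0,0]]]}}

```text
t: 36.28
ee_pos: [436.6, -8.6, 209.8]
orientation: [-0.339, 3.123, -0.0]
ft_force: [0.2, -0.3, -0.4]
width: 21.3
grasp_force: 0.0
```

Call:
{"api": "step_arm", "payload": {"targets": [[[0,0,0,0,0,0,0],[0,0,0.04,0,0,0,0],[0,0,0.1,0,0,0,0],[0,0,0.4,0,0,0,0],[0,0,0,0,0,0,0]]]}}

```text
t: 36.9
ee_pos: [437.1, -8.6, 237.6]
orientation: [-0.339, 3.121, -0.001]
ft_force: [0.1, 0.3, -2.2]
width: 16.0
grasp_force: 30.0
```

Call:
{"api": "step_arm", "payload": {"targets": [[[0,0,1,0,0,0,0],[0,0,1,0,0,0,0],[0,0,1,0,0,0,0],[0,0,0.7,0,0,0,0],[0,0,0,0,0,0,0]]]}}

```text
t: 37.52
ee_pos: [437.1, -8.6, 423.4]
orientation: [-0.339, 3.118, -0.001]
ft_force: [-0.0, 0.5, -2.5]
width: 16.0
grasp_force: 30.0
```

Call:
{"api": "step_arm", "payload": {"targets": [[[0.9,0.34,0,0,0,0,0],[0.9,0.34,0,0,0,0,0],[0.9,0.34,0,0,0,0,0],[0.9,0.34,0,0,0,0,0],[0.08,0,0,0,0,0,0]]]}}

```text
t: 38.15
ee_pos: [622.3, 60.4, 418.2]
orientation: [0.341, -3.12, -0.0]
ft_force: [-0.4, 0.1, -2.3]
width: 15.8
grasp_force: 30.0
```

Call:
{"api": "step_arm", "payload": {"targets": [[[0,0,-0.2,0,0,0,0],[0,0,-0.2,0,0,0,0],[0,0,-0.2,0,0,0,0],[0,0,0,0,0,0,0],[0,0,0,0,0,0,0]]]}}

```text
t: 38.78
ee_pos: [620.5, 59.3, 392.0]
orientation: [-0.339, 3.123, -0.0]
ft_force: [0.0, -0.6, -1.6]
width: 15.9
grasp_force: 30.0
```

Call:
{"api": "step_arm", "payload": {"targets": [[[0.024,0.01,-0.1,0,0,0,0],[0,0,-0.1,0,0,0,0],[0,0,-0.06,0,0,0,0],[0,0,-0.04,0,0,0,0],[0,0,0,0,0,0,0]]]}}

```text
t: 39.4
ee_pos: [621.7, 60.0, 376.5]
orientation: [0.34, -3.123, -0.0]
ft_force: [0.0, -0.5, -3.5]
width: 15.8
grasp_force: 30.0
```

Call:
{"api": "step_arm", "payload": {"targets": [[[0,0,-0.06,0,0,0,0],[0,0,-0.06,0,0,0,0],[0,0,0,0,0,0,0],[0,0,0,0,0,0,0],[0,0,0,0,0,0,0]]]}}

```text
t: 40.02
ee_pos: [622.0, 59.9, 371.6]
orientation: [-0.339, 3.122, -0.0]
ft_force: [-2.3, 0.3, 5.3]
width: 16.0
grasp_force: 30.0
```

Call:
{"api": "step_arm", "payload": {"targets": [[[0,0,-0.06,0,0,0,0],[0,0,-0.06,0,0,0,0],[0,0,-0.05,0,0,0,0],[0,0,0,0,0,0,0],[0,0,0,0,0,0,0]]]}}

```text
t: 40.65
ee_pos: [622.0, 59.9, 364.1]
orientation: [-0.339, 3.122, -0.0]
ft_force: [-4.3, -0.9, 13.3]
width: 16.1
grasp_force: 30.0
```

Call:
{"api": "step_arm", "payload": {"targets": [[[0,0,0,0,0,-1,0],[0,0,0,0,0,-1,0],[0,0,0,0,0,-1,0],[0,0,0,0,0,-1,0],[0,0,0,0,0,-1,0]]]}}

```text
t: 41.28
ee_pos: [622.6, 60.0, 364.5]
orientation: [0.21, 3.131, 0.0]
ft_force: [-0.9, -0.6, 13.2]
width: 15.9
grasp_force: 30.0
```

```bash
python3 - <<'E'
from h import *
pr()
E
```

```text
{'t': np.float64(41.275), 'qpos': array([ 0.077,  0.469,  1.66 , -0.   ,  1.009, -1.359]), 'qvel': array([-0.003,  0.001, -0.001, -0.001, -0.   ,  0.555]), 'joint_torque': array([ -0.18 , -48.222, -22.184,   0.188,  -0.709,  -0.453]), 'ee_pos': array([622.616,  60.007, 364.484]), 'orientation': array([0.21 , 3.131, 0.   ]), 'ft_force': array([-0.902, -0.646, 13.221]), 'moment': array([-0.011,  0.678,  0.321]), 'grasp_force': np.float64(30.015), 'width': np.float64(15.86)}
```

Call:
{"api": "step_arm", "payload": {"targets": [[[0,0,0,0,0,-1,0],[0,0,0,0,0,-1,0],[0,0,0,0,0,-1,0],[0,0,0,0,0,-1,0],[0,0,0,0,0,-1,0]]]}}

```text
t: 41.9
ee_pos: [622.7, 60.1, 364.6]
orientation: [0.751, 3.047, 0.002]
ft_force: [-0.2, 0.3, 12.8]
width: 15.8
grasp_force: 30.0
```

Call:
{"api": "step_arm", "payload": {"targets": [[[0,0,0,0,0,-1,0],[0,0,0,0,0,-1,0],[0,0,0,0,0,-1,0],[0,0,0,0,0,-1,0],[0,0,0,0,0,-1,0]]]}}

```text
t: 42.52
ee_pos: [622.8, 60.0, 364.6]
orientation: [1.268, 2.87, 0.003]
ft_force: [-0.7, -0.9, 11.2]
width: 15.8
grasp_force: 30.0
```

Call:
{"api": "step_arm", "payload": {"targets": [[[0,0,0,0,0,-1,0],[0,0,0,0,0,-1,0],[0,0,0,0,0,-1,0],[0,0,0,0,0,-1,0],[0,0,0,0,0,-1,0]]]}}

```text
t: 43.15
ee_pos: [622.8, 59.9, 364.6]
orientation: [1.748, 2.606, 0.004]
ft_force: [-0.3, -1.8, 13.1]
width: 15.6
grasp_force: 30.0
```

Call:
{"api": "step_arm", "payload": {"targets": [[[0,0,0,0,0,-1,0],[0,0,0,0,0,-1,0],[0,0,0,0,0,-0.6,0],[0,0,0,0,0,0,0],[0,0,0,0,0,0,0]]]}}

```text
t: 43.78
ee_pos: [622.8, 59.9, 364.6]
orientation: [1.975, 2.439, 0.005]
ft_force: [-0.3, -0.2, 11.8]
width: 15.7
grasp_force: 30.0
```

```bash
python3 - <<'E'
from h import *
pr()
E
```

```text
{'t': np.float64(43.775), 'qpos': array([ 0.077,  0.469,  1.659, -0.   ,  1.009, -0.133]), 'qvel': array([ 0.001,  0.001,  0.002,  0.001, -0.001,  0.001]), 'joint_torque': array([ 4.9500e-01, -4.8378e+01, -2.1736e+01,  2.5200e-01, -5.7500e-01,
        9.0000e-03]), 'ee_pos': array([622.84 ,  59.896, 364.612]), 'orientation': array([1.975, 2.439, 0.005]), 'ft_force': array([-0.31 , -0.169, 11.807]), 'moment': array([-0.229,  0.618, -0.042]), 'grasp_force': np.float64(30.016), 'width': np.float64(15.732)}
```

Call:
{"api": "step_arm", "payload": {"targets": [[[0,0,0,0,0,-0.25,0],[0,0,0,0,0,-0.25,0],[0,0,0,0,0,0,0],[0,0,0,0,0,0,0],[0,0,0,0,0,0,0]]]}}

```text
t: 44.4
ee_pos: [622.6, 59.9, 364.6]
orientation: [2.016, 2.405, 0.004]
ft_force: [-0.8, -1.0, 12.0]
width: 16.1
grasp_force: 30.1
```

```bash
python3 - <<'E'
from h import *
pr()
E
```

```text
{'t': np.float64(44.4), 'qpos': array([ 7.700e-02,  4.690e-01,  1.660e+00, -1.000e-03,  1.009e+00,
       -9.800e-02]), 'qvel': array([ 0.   ,  0.001, -0.001,  0.001,  0.   , -0.   ]), 'joint_torque': array([ -0.089, -48.026, -22.189,   0.432,  -0.801,   0.474]), 'ee_pos': array([622.647,  59.943, 364.569]), 'orientation': array([2.016, 2.405, 0.004]), 'ft_force': array([-0.833, -1.011, 11.989]), 'moment': array([-0.178,  0.715,  0.47 ]), 'grasp_force': np.float64(30.088), 'width': np.float64(16.064)}
```

Call:
{"api": "step_arm", "payload": {"targets": [[[0,0,0,0,0,0.25,0],[0,0,0.04,0,0,0,0],[0,0,0.04,0,0,0,0],[0,0,0.03,0,0,0,0],[0,0,0,0,0,0,0]]]}}

```text
t: 45.02
ee_pos: [622.7, 59.9, 369.5]
orientation: [1.996, 2.422, 0.004]
ft_force: [1.8, -0.6, 7.1]
width: 15.8
grasp_force: 30.0
```

Call:
{"api": "step_arm", "payload": {"targets": [[[0,0,0.02,0,0,0,0],[0,0,0.02,0,0,0,0],[0,0,0,0,0,0,0],[0,0,0,0,0,0,0],[0,0,0,0,0,0,0]]]}}

```text
t: 45.65
ee_pos: [622.6, 60.0, 370.7]
orientation: [1.996, 2.423, 0.003]
ft_force: [2.8, 0.6, 5.2]
width: 16.3
grasp_force: 30.0
```

Call:
{"api": "step_arm", "payload": {"targets": [[[0,0,0.02,0,0,0,0],[0,0,0.02,0,0,0,0],[0,0,0,0,0,0,0],[0,0,0,0,0,0,0],[0,0,0,0,0,0,0]]]}}

```text
t: 46.28
ee_pos: [622.7, 60.0, 370.8]
orientation: [1.997, 2.423, 0.003]
ft_force: [8.9, 0.6, -7.7]
width: 15.9
grasp_force: 30.0
```

Call:
{"api": "step_arm", "payload": {"targets": [[[0,0,-0.05,0,0,0,0],[0,0,0,0,0,0,0.6],[0,0,0,0,0,0,0.6],[0,0,0,0,0,0,0.6],[0,0,0.5,0,0,0,0.6]]]}}

```text
t: 46.9
ee_pos: [620.9, 59.9, 392.3]
orientation: [-1.996, -2.422, 0.005]
ft_force: [-0.4, 0.9, 0.4]
width: 50.9
grasp_force: 0.0
```

Call:
{"api": "step_arm", "payload": {"targets": [[[0,0,0.6,0,0,0,0.6],[-0.71,0.815,0,0,0,0,0.6],[-0.71,0.815,0,0,0,0,0.6],[-0.71,0.815,0,0,0,0,0.6],[-0.71,0.815,0,0,0,0,0.6]]]}}

```text
t: 47.52
ee_pos: [478.4, 223.9, 424.2]
orientation: [-1.998, -2.424, 0.0]
ft_force: [0.9, 0.3, 0.1]
width: 52.6
grasp_force: 0.0
```

```bash
sleep 0; python3 - <<'E'
from h import *
for i in range(6): im=get_image('top')
im=snap('wrist','w7');snap('scene','s7');pr()
a=cv2.imread('pics/w7.png');b=cv2.imread('pics/s7.png')[230:350,250:430]
cv2.imwrite('pics/c8.png',np.hstack([cv2.resize(a,(440,330)),cv2.resize(b,(360,330),interpolation=cv2.INTER_CUBIC)]))
E
```

```text
{'t': np.float64(47.925), 'qpos': array([ 0.411,  0.259,  1.823, -0.   ,  1.059,  0.22 ]), 'qvel': array([-0.005,  0.002,  0.001,  0.002, -0.   ,  0.002]), 'joint_torque': array([ 4.3000e-01, -4.3874e+01, -2.6766e+01,  7.8000e-02,  4.0000e-03,
       -6.0000e-03]), 'ee_pos': array([480.538, 222.149, 424.108]), 'orientation': array([ 2.   ,  2.423, -0.   ]), 'ft_force': array([0.419, 0.563, 0.704]), 'moment': array([-0.066,  0.013, -0.009]), 'grasp_force': np.float64(0.0), 'width': np.float64(52.59)}
```

View pics/c8.png

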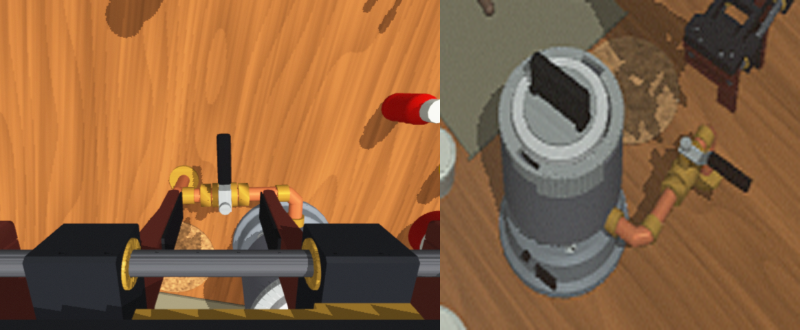

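The lid is seated with its bar square to the collar gaps. The lever is still square across the pipe, tip at full-picture (326,195) and pivot at (327,303).

```bash
python3 - <<'E'
from h import *
im=load('w7');k=1.4545
t=at_z(im,223.8*k,134*k,124);p=at_z(im,225*k,208*k,122);e=t-p
print('piv',p,'tip',t,np.degrees(np.arctan2(e[1],e[0])))
a=at_z(im,185*k,196*k,70);b=at_z(im,290*k,192*k,70);print('pipe',np.degrees(np.arctan2(*(b-a)[1::-1])))
a=np.array([np.r_[proj(im,np.r_[494,159.5,122])]]);print(a)
E
```

```text
piv [495.00772731 164.82946492 122.        ] tip [476.29380049 252.4479887  124.        ] 102.05631892458922
pipe 13.2961707030991
[[324.81545518 308.10190525]]
```

Call:
{"api": "step_arm", "payload": {"targets": [[[0.01,0,-0.7,0,0,0.3,0.6],[0,0,-0.7,0,0,0,0.6],[0,0,-0.7,0,0,0,0.6],[0,0,-0.7,0,0,0,0.6],[0,0,0,0,0,0,0]]]}}

```text
t: 48.55
ee_pos: [480.0, 221.8, 281.9]
orientation: [-1.973, -2.442, 0.008]
ft_force: [0.2, 0.0, 0.3]
width: 45.8
grasp_force: 0.0
```

Call:
{"api": "step_arm", "payload": {"targets": [[[0,0,0,0,0,0,0],[0,0,0,0,0,0,0],[0,0,0,0,0,0,0],[0,0,0,0,0,0,0],[0,0,0,0,0,0,0]]]}}

```text
t: 49.18
ee_pos: [481.2, 223.3, 285.4]
orientation: [1.971, 2.444, 0.005]
ft_force: [2.8, 0.1, 7.2]
width: 16.2
grasp_force: 29.9
```

Call:
{"api": "step_arm", "payload": {"targets": [[[-0.088,-0.022,0,0,0,1,0],[-0.086,-0.028,0,0,0,1,0],[-0.082,-0.034,0,0,0,1,0],[-0.08,-0.038,0,0,0,1,0],[-0.078,-0.046,0,0,0,1,0]]]}}

```text
t: 49.8
ee_pos: [460.8, 214.6, 285.4]
orientation: [1.513, 2.75, 0.005]
ft_force: [6.3, -3.5, 6.4]
width: 15.7
grasp_force: 29.8
```

Call:
{"api": "step_arm", "payload": {"targets": [[[-0.074,-0.05,0,0,0,1,0],[-0.072,-0.054,0,0,0,1,0],[-0.066,-0.06,0,0,0,1,0],[-0.062,-0.064,0,0,0,1,0],[-0.058,-0.07,0,0,0,1,0]]]}}

```text
t: 50.42
ee_pos: [444.4, 199.5, 285.4]
orientation: [1.013, 2.969, 0.003]
ft_force: [7.6, -5.5, 6.7]
width: 15.5
grasp_force: 29.9
```

Call:
{"api": "step_arm", "payload": {"targets": [[[-0.052,-0.072,0,0,0,1,0],[-0.016,-0.024,0,0,0,0.33,0],[0,0,0,0,0,0,0],[0,0,0,0,0,0,0],[0,0,0,0,0,0,0]]]}}

```text
t: 51.05
ee_pos: [441.1, 194.6, 285.4]
orientation: [0.877, 3.012, 0.002]
ft_force: [7.5, -6.8, 7.2]
width: 15.5
grasp_force: 29.9
```

Call:
{"api": "step_arm", "payload": {"targets": [[[0,0,0,0,0,0,0.6],[0,0,0,0,0,0,0.6],[0,0,0,0,0,0,0.6],[0,0,0.6,0,0,0,0.6],[0,0,0.7,0,0,0,0.6]]]}}

```text
t: 51.68
ee_pos: [439.1, 194.8, 349.1]
orientation: [-0.877, -3.014, 0.003]
ft_force: [0.1, -0.6, -0.2]
width: 52.5
grasp_force: 0.0
```

Call:
{"api": "step_arm", "payload": {"targets": [[[0,0,0.7,0,0,0,0.6],[0,0,0.7,0,0,0,0.6],[0,0,0,0,0,0,0.6],[0,0,0,0,0,0,0.6],[0,0,0,0,0,0,0.6]]]}}

```text
t: 52.3
ee_pos: [439.1, 194.7, 417.8]
orientation: [-0.878, -3.014, 0.003]
ft_force: [0.7, 0.3, -0.8]
width: 52.9
grasp_force: 0.0
```

```bash
python3 - <<'E'
from h import *
im=snap('wrist','w8');snap('top','t8');snap('scene','s8');pr()
a=cv2.imread('pics/w8.png')[150:400,200:480];b=cv2.imread('pics/s8.png')[130:350,130:430]
cv2.imwrite('pics/c9.png',np.hstack([cv2.resize(a,(400,357),interpolation=cv2.INTER_CUBIC),cv2.resize(b,(400,357),interpolation=cv2.INTER_CUBIC)]))
E
```

```text
{'t': np.float64(52.45), 'qpos': array([ 0.392,  0.192,  1.928,  0.   ,  1.023, -0.612]), 'qvel': array([-0.   , -0.007, -0.003,  0.001,  0.   , -0.   ]), 'joint_torque': array([ 1.0000e-02, -3.8571e+01, -2.5876e+01,  4.4000e-02,  6.1000e-02,
       -0.0000e+00]), 'ee_pos': array([439.438, 194.775, 418.202]), 'orientation': array([-8.780e-01, -3.015e+00,  2.000e-03]), 'ft_force': array([-0.295,  0.922, -0.894]), 'moment': array([-0.036,  0.001, -0.015]), 'grasp_force': np.float64(0.0), 'width': np.float64(52.575)}
```

View pics/c9.png

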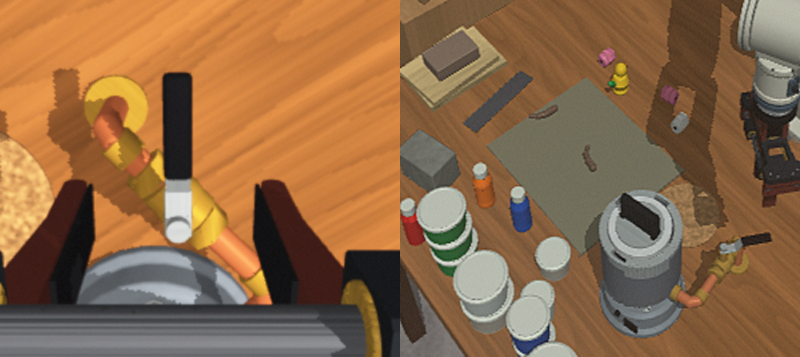

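The lever stands at about 45° to the pipe, the lid is locked, the board holds only the tusks, and the rest is in place.

```bash
python3 -c "
from h import *
print(ctrl.close_job())"
```

```text
the job is handed in; nothing more can be done
None
```

The job is handed in: I shut the valve, moved the two clay beads found on the board into the tumbler, locked the lid again, then opened the valve to about 45°; the tusks and everything else were left where they were.

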